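Refill a scent diffuser and set its dial to the index

TASK

The scent diffuser has been left running with no refill in it: first switch it off by turning its bar-grip dial back to the off dot, then take the tall flat-capped refill from the wooden stand and lower it gently into the empty well until it sits on the bottom, and only then turn the dial up so that its nose points at the long index mark. Leave the two short bottles standing in the stand and do not disturb the bin, bowl, tumbler or chess box.

Things in the scene. Friction and masses are not known exactly. Their poses are not given: they have to be found in the camera images.
- diffuser: Scent diffuser, fixed to the table: beech block with air slots, 120 mm (its x) by 190 mm (its y) by 60 mm high. Origin: centre of its underside, z up. On its flat top the dial is centred at (0, +45) mm and the open refill well at (0, -45) mm in its frame.
- dial_grip (a point): Centre of the dial's grip bar, on the turning axis, 85.5 mm above the table. Dial: aluminium disc 64 mm across, its face 69.5 mm above the table; on it an upright bar 14 mm wide, flat-sided for 18 mm either side of the axis, top 95.5 mm above the table, with a 9 mm wide nose with a black line at one end. Frame turns with the dial: x towards the nose, z up.
- dial_nose (a point): Tip of the dial's nose, 31 mm from the axis, at the height of dial_grip; turns with the dial.
- index_mark (a point): Middle of the long index mark on the diffuser's black dial plate: a flat white bar 14 mm long and 4.5 mm wide pointing at the dial's axis, 44 mm from it, 62 mm above the table. Eight thin white ticks 6 mm long stand 30 degrees apart round the dial; the index mark is 180 degrees clockwise from the off dot.
- off_mark (a point): Centre of the off dot on the black dial plate: a flat round white dot 7 mm across, 42 mm from the dial's axis, 62 mm above the table.
- dial (a joint): Angle of the dial, rad, growing clockwise seen from above, with hard stops at 0 (off) and 4.71. The nose points along yaw 2.356 - angle in the diffuser's frame: at the off dot at 0, at the index mark at 3.142. Starts between 0.5 and 2.0. Stays where it is left (friction about 0.06 N m), no detents.
- well (a point): Centre of the mouth of the diffuser's refill well, level with its top, 60 mm above the table; z up. A round vertical blind hole 30 mm across, 42 mm deep (its floor is 18 mm above the table), with a 2 mm chamfer. 90 mm from the dial's axis.
- refill: The refill: the tall bottle, 135 mm long. Round aluminium body 26 mm across and 118 mm tall with a chamfered foot, then a flat black cap 23 mm across and 17 mm tall. About 90 g. Origin: centre of its underside, z along it. It starts upright in one of the stand's three holes.
- stand: Wooden stand, fixed to the table: 64 mm (its x) by 176 mm (its y) by 45 mm high, with three round vertical holes 29 mm across and 35 mm deep (their floors 10 mm above the table) in a row at y = -54, 0 and +54 mm. Origin: centre of its underside.
- bottle_a: Short bottle, 87 mm tall: aluminium body 26 mm across and 62 mm tall, with a black ball stopper 20 mm across. Origin: centre of its underside. Stands in a hole of the stand; to be left there.
- bottle_b: A second short bottle, the same as bottle_a.
- bin: Mini tabletop bin, plastic, loose, 109 mm square and 165 mm tall; on its own -x side, turned away from the robot, a sprung tilt-out flap whose lip stands out 13 mm. Origin: centre of its underside. Leave it alone.
- bowl: Ceramic bowl, loose, 136 mm across the rim, 55 mm tall. Origin: centre of its underside. Leave it alone.
- tumbler: Glass tumbler, loose, 74 mm across the rim, 105 mm tall, standing close to the diffuser's +x side. Origin: centre of its underside. Leave it alone.
- chess_box: Closed wooden chess box, loose, 160 mm (its x) by 80 mm (its y) by 45 mm high. Origin: centre of its underside. Leave it alone.

How it is judged:
By the outcome, as a careful person would: the job done as asked, in the order asked, and still so for the second after the job is handed in, with the robot touching nothing.
It also fails if it takes over 72 s, if anything falls off the work surface, if the arm or the gripper's body presses on something with over 40 N, if the wrist force passes 120 N, or if a joint passes its speed limit or range.

ROBOT

A 7-joint arm with a two-finger parallel gripper is mounted at the origin on the work surface. World frame = base frame: x ahead of the robot, y to its left, z up, the work surface at z = 0. Lengths are in m, angles in rad, forces in N, time in s.
With the tool pointing down it reaches from about 0.425 to 1.025 m from the base axis. Payload 3.6 kg.
Tool frame: the origin (TCP) lies midway between the tips of the shut fingers; the grasp point (between the pads) lies 19 mm behind it; z points along the fingers, y is the line along which they close (so a half turn about z gives the same grasp; the last joint's range is limited). The gripper opens to 85 mm and grips with 20 to 120 N. Pads are 22 mm wide; open, the fingers measure 114 mm over their backs; the gripper's body (76 mm by 85 mm) begins 54 mm behind the grasp point. The pads swing forward as they close: fully open they stand 13 mm farther back than shut.
Start: joints at [1.232, 0.591, 0.048, 1.609, -0.033, 0.943, -0.034], TCP at [0.176, -0.703, 0.231] pointing down, gripper open.
Joint ranges: [-2.69, 2.69], [-0.47, 2.24], [-1.27, 1.36], [0.19, 2.51], [-1.53, 4.68], [0.08, 2.07], [-3.09, 3.09]. Speed limits (rad/s): [2.57, 2.57, 3.14, 3.14, 3.14, 3.14, 3.14].

INTERFACE

Orientations are given as a unit quaternion [x, y, z, w].
In Python, from station import ctrl gives the robot as it stands.
- The arm moves only by the tool send_rows, never from a script. Its argument "deltas" is a list of rows, each an object of numbers: "ax", "ay", "az": the turn, a rotation vector about the world's x, y, z in degrees; "x", "y", "z": the shift along the world's x, y, z in m; "claw": the finger opening in m, from 0 to 0.0854. A call has 1 to 8 rows; each row is the pose to reach, as a shift and turn from the pose commanded when the call began; what a row does not reach only later rows make up. A row lasts 1/10 s, in which the tool goes at most 50 mm and 8.59 degrees, less where a joint would pass 70% of its speed; a pose out of reach is approached as far as the arm can. A call with a gripper value outside its range is refused whole. The fingers move at their own pace and stop on an object; "newtons" is the grip in N (left out, the last holds). Time passes only in rows, so rows that repeat a pose let the fingers close. It gives the time, the measured TCP pose, the force, the opening and the grip force at its end, in the units of the state.
- ctrl.get_obs(): the state, without advancing time (a new reading comes with each control period).
- ctrl.snapshot(name): name is "scene" or "side" or "wrist"; returns a dict with "frame" (400x640x3 uint8, red, green, blue), "mtx" (3x3 intrinsics, pixels), "R" (3x3) and "t" (3): a world point X has camera coordinates R X + t. Camera axes: x right, y down, z forward; pixel columns grow to the right and rows downward; lengths in m; the calibration is good to about 2 mm. The wrist camera is an equidistant fisheye: a pixel r from the principal point sees the ray r / f radians off the axis. A picture is of the moment at which its call begins. There is no depth.
- ctrl.close_job(): hands the job in; it is judged then, once.
The state is a dict: "t": time; "qpos": joint angles; "dq": joint speeds; "effort": joint torques, N m; "tcp_pos": TCP position; "ee_rot": TCP orientation; "contact_force": force on the tool from outside, world axes, zero at the start; "wrist_torque": the same for the moment, N m; "width": finger opening in m; "gripper_force": force on a finger pad.
Only numpy, scipy, OpenCV 4.12 (cv2) and the standard library are available. Lean on these libraries where they do the work, as an engineer would, in place of code of your own. Each camera call takes 0.05 s, during which the arm holds its last target. There are 200 camera calls.

## Working session

There is one attempt and no reset: what is moved stays moved. The work goes in short steps, Python scripts to look and compute and a tool call to move; the robot and the scene stay as the last step left them, time stands still between calls to the robot, and variables do not carry over. Pictures are saved under pics/ and viewed, at most 10 in all, crops included, and the job is handed in when it is done.

Besides the shell and the picture viewer there is one more tool, called after "Call:" by a JSON object that holds its "name" and its "arguments", one argument or row to a line. send_rows: Moves the arm, as the interface text tells. Its arguments: {"type":"object","properties":{"deltas":{"type":"array"},"newtons":{"type":"number"}},"required":["deltas"]}

```bash
mkdir -p pics
cat > h.py <<'E'
import numpy as np, cv2
from station import ctrl
def ray(s,uv):
    K=s["mtx"];R=np.array(s["R"]);t=np.array(s["t"])
    d=np.linalg.inv(K)@np.array([uv[0],uv[1],1.]); return -R.T@t, R.T@d
def onz(s,uv,z):
    c,d=ray(s,uv); return c+d*(z-c[2])/d[2]
def proj(s,X):
    p=np.array(s["mtx"])@(np.array(s["R"])@np.array(X)+np.array(s["t"])); return p[:2]/p[2]
def snap(n,f=None):
    s=ctrl.snapshot(n)
    if f: cv2.imwrite(f"pics/{f}.png",s["frame"][:,:,::-1])
    return s
E
python3 - <<'E'
from h import *
import pickle
for n in("scene","side"):
    s=snap(n,n); pickle.dump(s,open(n+".pkl","wb")); print(n,-np.array(s["R"]).T@s["t"],s["mtx"][0][0])
o=ctrl.get_obs();print(o)
E
```

```text
scene [1.27569759 0.77856141 0.81214038] 471.738300829789
side [0.1429507  0.58593293 0.68902807] 363.69434082840166
{'t': 0.1, 'qpos': array([ 1.23251781,  0.59201756,  0.04831899,  1.6097103 , -0.0332845 ,
        0.94273541, -0.03371855]), 'dq': array([-0.00039981, -0.0022497 ,  0.00066686, -0.00389049,  0.00101364,
       -0.00037448, -0.00183119]), 'effort': array([ 4.57822171e-03, -5.49993503e+01,  1.55286614e+00, -1.98822588e+01,
        9.62799095e-03,  3.87434091e-03, -1.09588115e-05]), 'tcp_pos': array([ 0.17550826, -0.70264809,  0.23025664]), 'ee_rot': array([ 9.92515694e-01,  1.22112775e-01, -1.93118887e-04, -1.01475005e-03]), 'contact_force': array([ 0.12477285, -0.45554795,  1.06700704]), 'wrist_torque': array([-0.04212617,  0.01183932, -0.02082396]), 'gripper_force': 0.0, 'width': 0.08522797782595544}
```

View pics/scene.png

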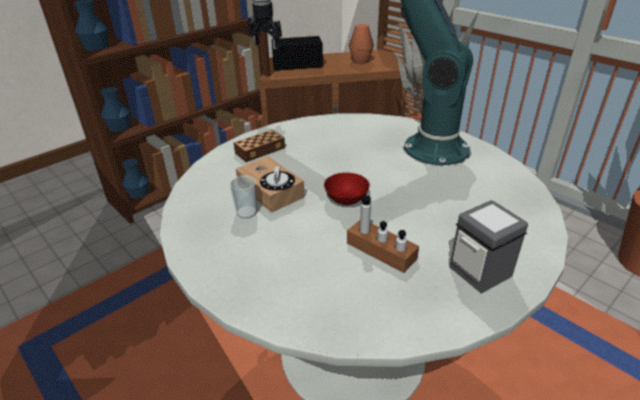

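View pics/side.png

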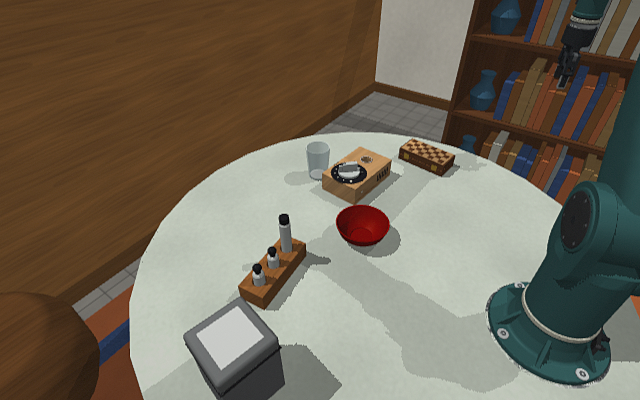

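Run:
```python
from h import *
import pickle
A=pickle.load(open("scene.pkl","rb"));B=pickle.load(open("side.pkl","rb"))
def tri(a,b):
    c,d=ray(A,a);e,f=ray(B,b);M=np.c_[d,-f];s=np.linalg.lstsq(M,e-c,rcond=None)[0]
    p=c+d*s[0];q=e+f*s[1];return (p+q)/2,np.linalg.norm(p-q)
print("cap",tri((367,199),(284.5,217)))
print("dial",onz(A,(278,180),.07),onz(B,(348,172),.07))
print("well",onz(A,(263,169),.06),onz(B,(369,159),.06))
print("ballmid",tri((383,226),(272,252)),"ball far",tri((402,235),(257,268)))
print("bowl",onz(A,(347,188),.055),onz(B,(362,222),.055)); print("tumbler",onz(A,(246,212),0)); print("box",onz(A,(259,145),.045))
a=cv2.resize(A["frame"][150:220,225:310],None,fx=6,fy=6,interpolation=2)
b=cv2.resize(B["frame"][135:205,295:400],None,fx=6,fy=6,interpolation=2)
a=cv2.resize(a,(400,330));b=cv2.resize(b,(400,267))
o=np.zeros((600,400,3),np.uint8);o[:330]=a;o[333:600]=b
cv2.imwrite("pics/crop.png",o[:,:,::-1])
```

```text
cap (array([0.54738079, 0.16095135, 0.14190018]), np.float64(0.005712608100311482))
dial [ 0.58233844 -0.14632958  0.07      ] [ 0.57340736 -0.15004452  0.07      ]
well [ 0.56617987 -0.23907406  0.06      ] [ 0.56337765 -0.25618557  0.06      ]
ballmid (array([0.54294375, 0.21450263, 0.08276172]), np.float64(0.0016665266514743432)) ball far (array([0.53800311, 0.26841982, 0.08412039]), np.float64(0.004353581659100485))
bowl [0.45475876 0.00831739 0.055     ] [ 0.44223204 -0.00772536  0.055     ]
tumbler [ 0.69041638 -0.16743002  0.        ]
box [ 0.46613262 -0.39169273  0.045     ]
```

View pics/crop.png

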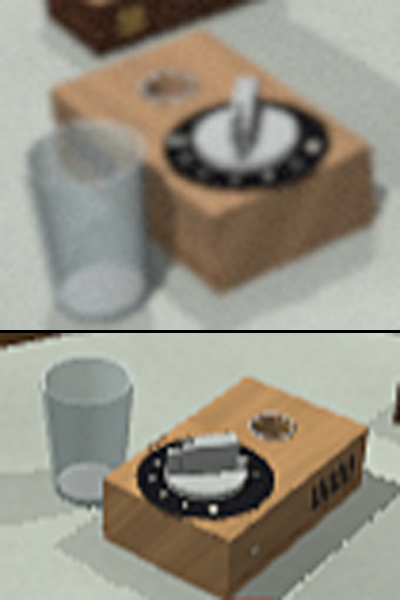

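The scene view shows the dial at about (278,180), the well at (263,169) and the refill cap at (367,199). In the side view they are at (348,172), (369,159) and (284,217). The nose points roughly at the scene camera. I'm moving over the diffuser for a wrist view.

Call:
{"name": "send_rows", "arguments": {
  "deltas": [
    {"x":0.025,"y":0.033,"z":0.02},
    {"x":0.055,"y":0.073,"z":0.04},
    {"x":0.085,"y":0.11,"z":0.06},
    {"x":0.115,"y":0.148,"z":0.07},
    {"x":0.145,"y":0.186,"z":0.07},
    {"x":0.175,"y":0.224,"z":0.07},
    {"x":0.205,"y":0.262,"z":0.07},
    {"x":0.235,"y":0.3,"z":0.07}
  ]
}}

```text
invalid input at $.deltas[0]: expected keys ax, ay, az, x, y, z, claw
```

Call:
{"name": "send_rows", "arguments": {
  "deltas": [
    {"x":0.03,"y":0.038},
    {"x":0.06,"y":0.076},
    {"x":0.09,"y":0.114},
    {"x":0.12,"y":0.152},
    {"x":0.14,"y":0.18},
    {"x":0.155,"y":0.2},
    {"x":0.155,"y":0.2},
    {"x":0.155,"y":0.2}
  ]
}}

```text
invalid input at $.deltas[0]: expected keys ax, ay, az, x, y, z, claw
```

```bash
cat >> h.py <<'E'
def fproj(s,X):
    c=np.array(s["R"])@np.array(X)+np.array(s["t"]);K=np.array(s["mtx"])
    th=np.arctan2(np.hypot(c[0],c[1]),c[2]);u=c[:2]/np.hypot(c[0],c[1])
    return np.array([K[0,0]*th*u[0]+K[0,2],K[1,1]*th*u[1]+K[1,2]])
def fonz(s,uv,z):
    K=np.array(s["mtx"]);R=np.array(s["R"]);m=np.array([(uv[0]-K[0,2])/K[0,0],(uv[1]-K[1,2])/K[1,1]])
    th=np.linalg.norm(m);d=R.T@np.r_[np.sin(th)*m/th,np.cos(th)];c=-R.T@np.array(s["t"])
    return c+d*(z-c[2])/d[2]
E
python3 - <<'E'
from h import *
import pickle
s=snap("wrist","w1");pickle.dump(s,open("w1.pkl","wb"))
print(-np.array(s["R"]).T@s["t"],s["R"],s["mtx"]);o=ctrl.get_obs();print(o["t"],o["tcp_pos"],o["ee_rot"],o["qpos"])
print(fproj(s,[.578,-.148,.07]),fproj(s,[.565,-.245,.06]))
E
```

```text
[ 0.24810319 -0.68431091  0.37358926] [[ 0.2433729  -0.96993155 -0.00155285]
 [-0.92851449 -0.23344288  0.28873042]
 [-0.28041124 -0.06882731 -0.95740918]] [[309.70691629   0.         320.17034763]
 [  0.         309.70691629 196.32707196]
 [  0.           0.           1.        ]]
0.15 [ 0.17559691 -0.7027682   0.23038471] [ 9.92510601e-01  1.22155514e-01 -1.54726430e-04 -8.44828565e-04] [ 1.23248325  0.59193568  0.04827937  1.60952314 -0.03327513  0.94265524
 -0.03371048]
[  52.44659416 -119.98010921] [  90.08669115 -125.42916512]
```

View pics/w1.png

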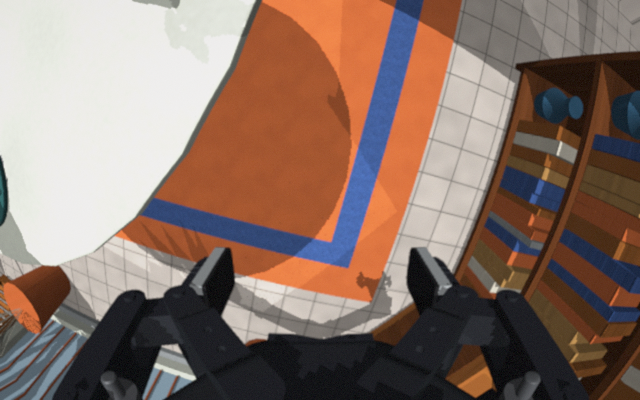

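The wrist view shows only the table edge and the floor. The moves were refused because every row needs all the keys, so I'm resending.

Call:
{"name": "send_rows", "arguments": {
  "deltas": [
    {"x":0.025,"y":0.033,"z":0.02,"ax":0,"ay":0,"az":0,"claw":0.085},
    {"x":0.055,"y":0.073,"z":0.04,"ax":0,"ay":0,"az":0,"claw":0.085},
    {"x":0.085,"y":0.11,"z":0.06,"ax":0,"ay":0,"az":0,"claw":0.085},
    {"x":0.115,"y":0.148,"z":0.07,"ax":0,"ay":0,"az":0,"claw":0.085},
    {"x":0.145,"y":0.186,"z":0.07,"ax":0,"ay":0,"az":0,"claw":0.085},
    {"x":0.175,"y":0.224,"z":0.07,"ax":0,"ay":0,"az":0,"claw":0.085},
    {"x":0.205,"y":0.262,"z":0.07,"ax":0,"ay":0,"az":0,"claw":0.085},
    {"x":0.235,"y":0.3,"z":0.07,"ax":0,"ay":0,"az":0,"claw":0.085}
  ]
}}

```text
t: 0.95
tcp_pos: [0.4116, -0.4013, 0.3013]
ee_rot: [0.992, 0.122, -0.0, -0.0]
contact_force: [1.1, -0.3, -0.2]
width: 0.085
gripper_force: 0.0
```

Call:
{"name": "send_rows", "arguments": {
  "deltas": [
    {"x":0.03,"y":0.038,"z":0,"ax":0,"ay":0,"az":0,"claw":0.085},
    {"x":0.06,"y":0.076,"z":0,"ax":0,"ay":0,"az":0,"claw":0.085},
    {"x":0.09,"y":0.114,"z":0,"ax":0,"ay":0,"az":0,"claw":0.085},
    {"x":0.115,"y":0.15,"z":0,"ax":0,"ay":0,"az":0,"claw":0.085},
    {"x":0.12,"y":0.18,"z":0,"ax":0,"ay":0,"az":0,"claw":0.085},
    {"x":0.12,"y":0.195,"z":0,"ax":0,"ay":0,"az":0,"claw":0.085},
    {"x":0.12,"y":0.195,"z":0,"ax":0,"ay":0,"az":0,"claw":0.085},
    {"x":0.12,"y":0.195,"z":0,"ax":0,"ay":0,"az":0,"claw":0.085}
  ]
}}

```text
t: 1.75
tcp_pos: [0.5297, -0.2103, 0.3013]
ee_rot: [0.993, 0.121, -0.0, 0.001]
contact_force: [-0.6, 0.2, -0.4]
width: 0.0849
gripper_force: 0.0
```

Run:
```python
from h import *
import pickle
s=snap("wrist","w2");pickle.dump(s,open("w2.pkl","wb"))
o=ctrl.get_obs();print(o["t"],o["tcp_pos"],o["ee_rot"],o["qpos"])
print(fproj(s,[.578,-.148,.07]),fproj(s,[.565,-.245,.06]))
```

```text
1.8 [ 0.52960409 -0.21106157  0.30129431] [ 9.92734514e-01  1.20322562e-01 -3.65232801e-04  7.30166274e-04] [ 0.37091873  0.3203186  -0.0928181   1.88766791  0.03829544  0.93534211
 -1.06951004]
[279.57513488 116.54692954] [353.85707917 144.81642474]
```

View pics/w2.png

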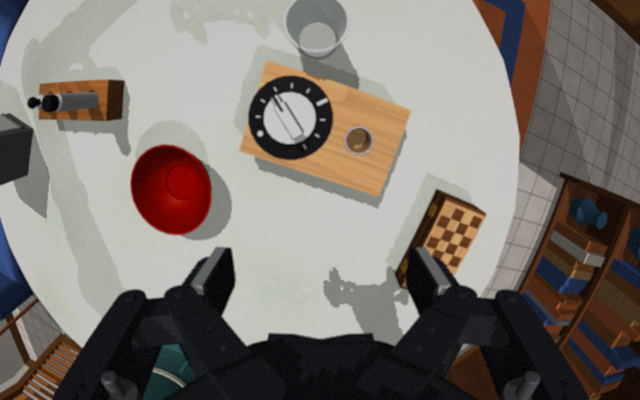

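The wrist view shows the dial at about (290,117), off dot at (260,133), index mark at (322,100), well at (358,140), and the nose pointing up-left at about (277,97).

Run:
```python
from h import *
import pickle
s=pickle.load(open("w2.pkl","rb"));f=s["frame"]
g=f.min(axis=2)
# black plate ellipse: fill contour
m=((f.max(axis=2)<60)*255).astype(np.uint8);m[:,:235]=0;m[:,345:]=0;m[:65]=0;m[170:]=0
c=max(cv2.findContours(m,0,1)[0],key=cv2.contourArea);e=cv2.fitEllipse(c);print("plate",e,fonz(s,e[0],.0615))
fill=np.zeros_like(m);cv2.drawContours(fill,[c],-1,255,-1);fill=cv2.erode(fill,np.ones((3,3)))
w=((g>120)&(fill>0)).astype(np.uint8)
n,l,st,ce=cv2.connectedComponentsWithStats(w)
for i in range(1,n):
    if st[i,4]>2: print(st[i,4],ce[i],fonz(s,ce[i],.062)[:2])
# well: dark rim region
for z,uv in((.06,(358,140)),(.06,(266,61)),(.06,(411,108)),(.06,(240,153)),(.06,(377,197))): print(uv,fonz(s,uv,z)[:2])
cv2.imwrite("pics/w2c.png",cv2.resize(f[60:200,235:415],None,fx=4.2,fy=4.2,interpolation=2)[:,:,::-1])
```

```text
plate ((289.3770446777344, 117.70054626464844), (79.75306701660156, 82.15419006347656), 148.56060791015625) [ 0.57875247 -0.1591836   0.0615    ]
7 [291.57142857  85.28571429] [ 0.61846616 -0.15248523]
5 [275.  89.] [ 0.6096067  -0.13368362]
6 [307.5  90.5] [ 0.61656977 -0.17290753]
2050 [289.40780488 117.77073171] [ 0.57870697 -0.15928294]
6 [262.5 100.5] [ 0.59242643 -0.1217254 ]
5 [257.4 116.2] [ 0.57195834 -0.11976896]
7 [322.28571429 119.42857143] [ 0.58613929 -0.19898271]
24 [259.70833333 133.        ] [ 0.55197248 -0.12716691]
6 [317.         135.16666667] [ 0.56561036 -0.19739343]
(358, 140) [ 0.57221102 -0.24846097]
(266, 61) [ 0.64180294 -0.11400901]
(411, 108) [ 0.62993711 -0.30336958]
(240, 153) [ 0.52101844 -0.10680818]
(377, 197) [ 0.5065975  -0.29300437]
```

View pics/w2c.png

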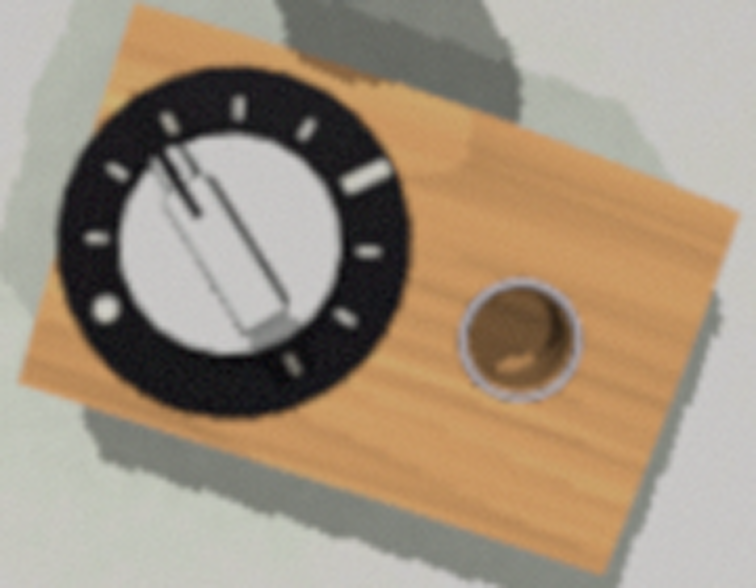

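Run:
```python
from h import *
import pickle
s=pickle.load(open("w2.pkl","rb"))
P=lambda a,b,z:fonz(s,(235+a/4.2-.4,60+b/4.2-.4),z)[:2]
def yaw(p,q): d=p-q;return np.degrees(np.arctan2(d[1],d[0]))
e1=P(210,178,.0955),P(288,300,.0955);e2=P(165,200,.0955),P(243,332,.0955)
print(yaw(*e1),yaw(*e2),yaw(P(157,150,.0955),P(197,215,.0955)))
print("off",yaw(P(106,309,.062),P(234,242,.0615)),"idx",yaw(P(366,176,.062),P(234,242,.0615)), "axis",P(234,242,.0615),"disc",P(230,243,.0695),"well",P(520,340,.06))
o=ctrl.get_obs();q=o["ee_rot"];print("tool yaw",2*np.degrees(np.arctan2(q[1],q[0])))
```

```text
45.71205766117037 43.531785981915824 44.53069518360944
off 130.2816601027513 idx -49.645223378246854 axis [ 0.57959535 -0.16017436] disc [ 0.57952807 -0.15977577] well [ 0.57166919 -0.24914328]
tool yaw 13.821442447487577
```

Call:
{"name": "send_rows", "arguments": {
  "deltas": [
    {"x":0.012,"y":0.012,"z":-0.03,"ax":0,"ay":0,"az":8,"claw":0.05},
    {"x":0.025,"y":0.025,"z":-0.07,"ax":0,"ay":0,"az":16,"claw":0.05},
    {"x":0.037,"y":0.037,"z":-0.11,"ax":0,"ay":0,"az":24,"claw":0.05},
    {"x":0.048,"y":0.049,"z":-0.15,"ax":0,"ay":0,"az":31,"claw":0.05},
    {"x":0.048,"y":0.049,"z":-0.17,"ax":0,"ay":0,"az":31,"claw":0.05},
    {"x":0.048,"y":0.049,"z":-0.17,"ax":0,"ay":0,"az":31,"claw":0.05},
    {"x":0.048,"y":0.049,"z":-0.17,"ax":0,"ay":0,"az":31,"claw":0.05}
  ],
  "newtons": 30
}}

```text
t: 2.5
tcp_pos: [0.5783, -0.1619, 0.1314]
ee_rot: [0.924, 0.381, -0.0, 0.0]
contact_force: [0.7, -0.2, 0.4]
width: 0.05
gripper_force: 0.0
```

Run:
```python
from h import *
import pickle
s=snap("wrist","w3");pickle.dump(s,open("w3.pkl","wb"))
o=ctrl.get_obs();q=o["ee_rot"];print("tool yaw",2*np.degrees(np.arctan2(q[1],q[0])),o["t"],o["tcp_pos"],o["qpos"],o["width"])
```

```text
tool yaw 44.84545277453479 2.55 [ 0.57912805 -0.16168275  0.13236581] [ 0.3370005   0.56924673 -0.19682275  1.9622292   0.18325936  0.62509438
 -0.76648388] 0.0501765975953688
```

View pics/w3.png

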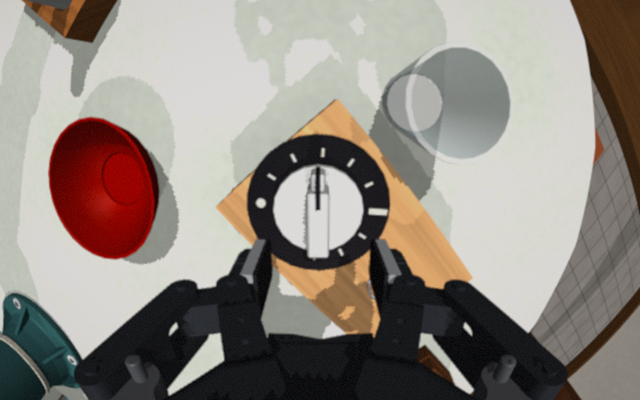

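The bar is lined up between the fingers at (318,215), with the nose straight up in the image. Next: descend, grip, and turn 85.6° counter-clockwise to the off stop.

Call:
{"name": "send_rows", "arguments": {
  "deltas": [
    {"x":0,"y":0.002,"z":-0.02,"ax":0,"ay":0,"az":0,"claw":0.05},
    {"x":0,"y":0.002,"z":-0.04,"ax":0,"ay":0,"az":0,"claw":0.05},
    {"x":0,"y":0.002,"z":-0.055,"ax":0,"ay":0,"az":0,"claw":0.05},
    {"x":0,"y":0.002,"z":-0.058,"ax":0,"ay":0,"az":0,"claw":0.05},
    {"x":0,"y":0.002,"z":-0.058,"ax":0,"ay":0,"az":0,"claw":0.01},
    {"x":0,"y":0.002,"z":-0.058,"ax":0,"ay":0,"az":0,"claw":0.01},
    {"x":0,"y":0.002,"z":-0.058,"ax":0,"ay":0,"az":0,"claw":0.01},
    {"x":0,"y":0.002,"z":-0.058,"ax":0,"ay":0,"az":0,"claw":0.01}
  ],
  "newtons": 30
}}

```text
t: 3.35
tcp_pos: [0.5798, -0.1579, 0.0745]
ee_rot: [0.924, 0.383, 0.001, 0.001]
contact_force: [-0.4, -0.3, 3.7]
width: 0.0133
gripper_force: 33.1
```

Call:
{"name": "send_rows", "arguments": {
  "deltas": [
    {"x":0,"y":0,"z":0,"ax":0,"ay":0,"az":0,"claw":0.01},
    {"x":0,"y":0,"z":0,"ax":0,"ay":0,"az":0,"claw":0.01}
  ]
}}

```text
t: 3.55
tcp_pos: [0.5798, -0.158, 0.0745]
ee_rot: [0.924, 0.383, 0.001, 0.001]
contact_force: [-0.6, -1.0, 5.7]
width: 0.0131
gripper_force: 33.4
```

Call:
{"name": "send_rows", "arguments": {
  "deltas": [
    {"x":0,"y":0,"z":0.001,"ax":0,"ay":0,"az":8,"claw":0.01},
    {"x":0,"y":0,"z":0.001,"ax":0,"ay":0,"az":16,"claw":0.01},
    {"x":0,"y":0,"z":0.001,"ax":0,"ay":0,"az":24,"claw":0.01},
    {"x":0,"y":0,"z":0.001,"ax":0,"ay":0,"az":32,"claw":0.01},
    {"x":0,"y":0,"z":0.001,"ax":0,"ay":0,"az":40,"claw":0.01},
    {"x":0,"y":0,"z":0.001,"ax":0,"ay":0,"az":48,"claw":0.01},
    {"x":0,"y":0,"z":0.001,"ax":0,"ay":0,"az":56,"claw":0.01},
    {"x":0,"y":0,"z":0.001,"ax":0,"ay":0,"az":64,"claw":0.01}
  ]
}}

```text
t: 4.35
tcp_pos: [0.5773, -0.1574, 0.0745]
ee_rot: [0.578, 0.816, -0.001, -0.001]
contact_force: [-2.4, 0.0, 3.4]
width: 0.0134
gripper_force: 33.2
```

Call:
{"name": "send_rows", "arguments": {
  "deltas": [
    {"x":0,"y":0,"z":0,"ax":0,"ay":0,"az":7,"claw":0.01},
    {"x":0,"y":0,"z":0,"ax":0,"ay":0,"az":14,"claw":0.01},
    {"x":0,"y":0,"z":0,"ax":0,"ay":0,"az":19,"claw":0.01},
    {"x":0,"y":0,"z":0,"ax":0,"ay":0,"az":22,"claw":0.01},
    {"x":0,"y":0,"z":0,"ax":0,"ay":0,"az":22,"claw":0.01},
    {"x":0,"y":0,"z":0,"ax":0,"ay":0,"az":22,"claw":0.01}
  ]
}}

```text
t: 4.95
tcp_pos: [0.5765, -0.1579, 0.0745]
ee_rot: [0.416, 0.91, -0.001, -0.002]
contact_force: [-4.1, -0.5, 5.2]
width: 0.0131
gripper_force: 33.6
```

Run:
```python
from h import *
o=ctrl.get_obs();q=o["ee_rot"];print("tool yaw",2*np.degrees(np.arctan2(q[1],q[0])),o["t"],o["tcp_pos"],o["qpos"],o["width"],o["contact_force"],o["wrist_torque"])
```

```text
tool yaw 130.89087116310913 4.95 [ 0.57648282 -0.15785872  0.0744659 ] [ 0.58718149  0.71342038 -0.57089493  1.9801857   0.63903789  0.63765809
  0.30894775] 0.013147770690609484 [-4.13871824 -0.50161761  5.1825757 ] [-0.07257255  0.71401589 -0.3128553 ]
```

Call:
{"name": "send_rows", "arguments": {
  "deltas": [
    {"x":0,"y":0,"z":0,"ax":0,"ay":0,"az":2,"claw":0.01},
    {"x":0,"y":0,"z":0,"ax":0,"ay":0,"az":3,"claw":0.01},
    {"x":0,"y":0,"z":0,"ax":0,"ay":0,"az":3,"claw":0.01}
  ]
}}

```text
t: 5.25
tcp_pos: [0.5765, -0.1579, 0.0745]
ee_rot: [0.394, 0.919, -0.001, -0.002]
contact_force: [-3.7, -0.4, 6.5]
width: 0.0136
gripper_force: 45.2
```

Run:
```python
from h import *
o=ctrl.get_obs();q=o["ee_rot"];print("tool yaw",2*np.degrees(np.arctan2(q[1],q[0])),o["t"],o["tcp_pos"],o["width"],o["contact_force"],o["wrist_torque"])
```

```text
tool yaw 133.59442173618186 5.25 [ 0.5765002  -0.15787883  0.07452072] 0.01355053210264342 [-3.72179478 -0.35910559  6.47271037] [ 0.01902355  0.71145727 -1.1362077 ]
```

The wrist moment rose to 1.1 N m, so the dial is at its stop. I'm easing back, opening and rising to check.

Call:
{"name": "send_rows", "arguments": {
  "deltas": [
    {"x":0,"y":0,"z":0,"ax":0,"ay":0,"az":-2,"claw":0.01},
    {"x":0,"y":0,"z":0,"ax":0,"ay":0,"az":-2,"claw":0.05},
    {"x":0,"y":0,"z":0,"ax":0,"ay":0,"az":-2,"claw":0.05},
    {"x":0,"y":0,"z":0,"ax":0,"ay":0,"az":-2,"claw":0.05},
    {"x":0,"y":0,"z":0.04,"ax":0,"ay":0,"az":-2,"claw":0.05},
    {"x":0,"y":0,"z":0.08,"ax":0,"ay":0,"az":-10,"claw":0.05},
    {"x":0,"y":0,"z":0.12,"ax":0,"ay":0,"az":-18,"claw":0.06},
    {"x":0,"y":0,"z":0.16,"ax":0,"ay":0,"az":-26,"claw":0.06}
  ]
}}

```text
t: 6.05
tcp_pos: [0.5786, -0.1571, 0.2356]
ee_rot: [0.589, 0.808, 0.0, -0.0]
contact_force: [0.0, -0.6, -1.0]
width: 0.06
gripper_force: 0.0
```

Call:
{"name": "send_rows", "arguments": {
  "deltas": [
    {"x":-0.01,"y":0.03,"z":0.02,"ax":0,"ay":0,"az":-8,"claw":0.06},
    {"x":-0.02,"y":0.06,"z":0.04,"ax":0,"ay":0,"az":-14,"claw":0.06},
    {"x":-0.025,"y":0.1,"z":0.06,"ax":0,"ay":0,"az":-14,"claw":0.06},
    {"x":-0.03,"y":0.14,"z":0.07,"ax":0,"ay":0,"az":-14,"claw":0.06},
    {"x":-0.03,"y":0.18,"z":0.07,"ax":0,"ay":0,"az":-14,"claw":0.06},
    {"x":-0.03,"y":0.2,"z":0.07,"ax":0,"ay":0,"az":-14,"claw":0.06},
    {"x":-0.03,"y":0.2,"z":0.07,"ax":0,"ay":0,"az":-14,"claw":0.06},
    {"x":-0.03,"y":0.2,"z":0.07,"ax":0,"ay":0,"az":-14,"claw":0.06}
  ]
}}

```text
t: 6.85
tcp_pos: [0.5486, 0.0423, 0.3041]
ee_rot: [0.681, 0.732, -0.0, 0.0]
contact_force: [0.7, -0.2, -0.9]
width: 0.0601
gripper_force: 0.0
```

Run:
```python
from h import *
import pickle
s=snap("wrist","w4");pickle.dump(s,open("w4.pkl","wb"))
o=ctrl.get_obs();q=o["ee_rot"];print("tool yaw",2*np.degrees(np.arctan2(q[1],q[0])),o["t"],o["tcp_pos"],o["qpos"],o["width"])
print("refill top",fproj(s,[.547,.161,.145]),-np.array(s["R"]).T@s["t"])
```

```text
tool yaw 93.97131172428179 6.9 [0.54866768 0.0411327  0.30388178] [ 0.34360971  0.34751708 -0.64711449  1.90745476  0.25288334  0.96904241
 -0.35028232] 0.05992229337246791
refill top [326.246591    60.34034817] [0.54466654 0.11644336 0.44736765]
```

View pics/w4.png

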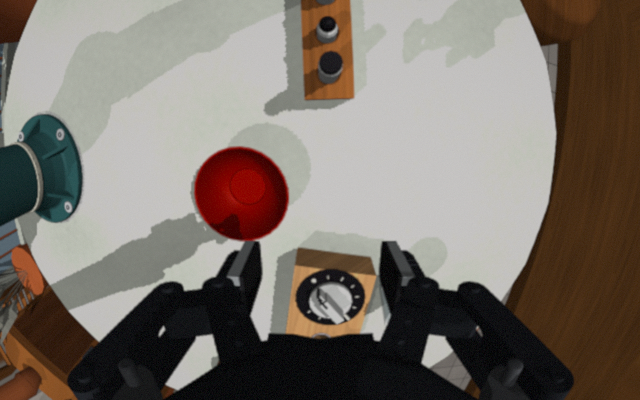

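The nose now points at the off dot at (315,281). The refill cap is at (331,63) and bottle_b's stopper at (328,24). I'm measuring the cap now.

Run:
```python
from h import *
import pickle
s=pickle.load(open("w4.pkl","rb"));f=s["frame"]
m=((f.max(axis=2)<75)*255).astype(np.uint8);m[85:]=0;m[:,:310]=0;m[:,348:]=0
for c in cv2.findContours(m,0,1)[0]:
    if cv2.contourArea(c)>40:
        e=cv2.fitEllipse(c);x,y,w,h=cv2.boundingRect(c);print(e,(x,y,w,h))
        for z in(.145,.1365): print(z,fonz(s,e[0],z)[:2])
```

```text
((326.45526123046875, 74.65065002441406), (15.91643238067627, 20.2008113861084), 89.24541473388672) (316, 69, 23, 15)
0.145 [0.5482315  0.14686688]
0.1365 [0.54833171 0.14772213]
((330.2059631347656, 62.71711349487305), (21.91301727294922, 23.287425994873047), 31.370676040649414) (319, 51, 24, 24)
0.145 [0.55094467 0.15894057]
0.1365 [0.55112115 0.16013523]
((324.658447265625, 33.19003677368164), (17.23518180847168, 19.404247283935547), 104.06703186035156) (314, 29, 21, 15)
0.145 [0.54350502 0.18831084]
0.1365 [0.54347237 0.19033114]
((326.91229248046875, 23.695425033569336), (14.421987533569336, 16.040281295776367), 81.15460968017578) (319, 16, 17, 16)
0.145 [0.54495611 0.19832387]
0.1365 [0.54496425 0.20062566]
((322.4732360839844, 1.6818593740463257), (4.210103988647461, 17.33839225769043), 88.50603485107422) (315, 0, 17, 5)
0.145 [0.53901839 0.2214815 ]
0.1365 [0.53885961 0.22443427]
```

Call:
{"name": "send_rows", "arguments": {
  "deltas": [
    {"x":0.002,"y":0.03,"z":-0.01,"ax":0,"ay":0,"az":0,"claw":0.06},
    {"x":0.002,"y":0.07,"z":-0.03,"ax":0,"ay":0,"az":0,"claw":0.06},
    {"x":0.002,"y":0.105,"z":-0.06,"ax":0,"ay":0,"az":0,"claw":0.06},
    {"x":0.002,"y":0.118,"z":-0.09,"ax":0,"ay":0,"az":0,"claw":0.06},
    {"x":0.002,"y":0.118,"z":-0.12,"ax":0,"ay":0,"az":0,"claw":0.06},
    {"x":0.002,"y":0.118,"z":-0.13,"ax":0,"ay":0,"az":0,"claw":0.06},
    {"x":0.002,"y":0.118,"z":-0.13,"ax":0,"ay":0,"az":0,"claw":0.06},
    {"x":0.002,"y":0.118,"z":-0.13,"ax":0,"ay":0,"az":0,"claw":0.06}
  ]
}}

```text
t: 7.7
tcp_pos: [0.5518, 0.1595, 0.1751]
ee_rot: [0.683, 0.731, 0.0, 0.0]
contact_force: [0.1, 0.7, 0.7]
width: 0.0601
gripper_force: 0.0
```

Run:
```python
from h import *
import pickle
s=snap("wrist","w5");pickle.dump(s,open("w5.pkl","wb"))
o=ctrl.get_obs();q=o["ee_rot"];print("tool yaw",2*np.degrees(np.arctan2(q[1],q[0])),o["t"],o["tcp_pos"],o["qpos"],o["width"])
print(fproj(s,[.551,.16,.145]))
```

```text
tool yaw 93.90659622589253 7.75 [0.55205676 0.1598751  0.17561105] [ 0.05807768  0.53237772 -0.57832697  1.98186307  0.42287884  0.74476887
 -0.70495804] 0.06010922515961041
[316.64366187 229.84589787]
```

View pics/w5.png

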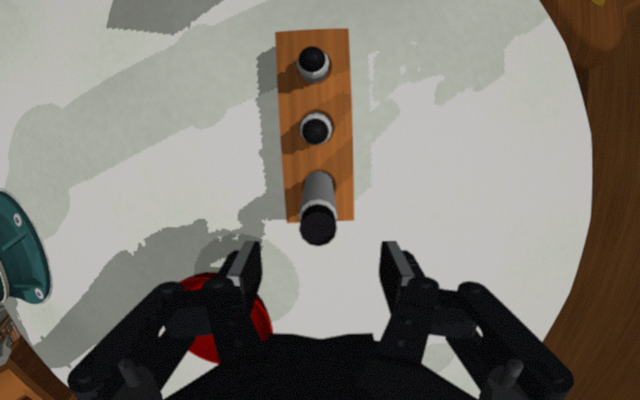

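The refill cap is at (318,226), centred between the fingers and within 2 mm of the predicted spot. I'll descend and grip.

Call:
{"name": "send_rows", "arguments": {
  "deltas": [
    {"x":0,"y":0.001,"z":-0.03,"ax":0,"ay":0,"az":0,"claw":0.06},
    {"x":0,"y":0.001,"z":-0.06,"ax":0,"ay":0,"az":0,"claw":0.06},
    {"x":0,"y":0.001,"z":-0.08,"ax":0,"ay":0,"az":0,"claw":0.06},
    {"x":0,"y":0.001,"z":-0.084,"ax":0,"ay":0,"az":0,"claw":0.06},
    {"x":0,"y":0.001,"z":-0.084,"ax":0,"ay":0,"az":0,"claw":0.015},
    {"x":0,"y":0.001,"z":-0.084,"ax":0,"ay":0,"az":0,"claw":0.015},
    {"x":0,"y":0.001,"z":-0.084,"ax":0,"ay":0,"az":0,"claw":0.015},
    {"x":0,"y":0.001,"z":-0.084,"ax":0,"ay":0,"az":0,"claw":0.015}
  ],
  "newtons": 40
}}

```text
t: 8.55
tcp_pos: [0.5516, 0.1621, 0.092]
ee_rot: [0.682, 0.731, 0.001, 0.001]
contact_force: [-1.2, -0.3, 6.6]
width: 0.0248
gripper_force: 39.3
```

Call:
{"name": "send_rows", "arguments": {
  "deltas": [
    {"x":0,"y":0,"z":0,"ax":0,"ay":0,"az":0,"claw":0.015},
    {"x":0,"y":0,"z":0.0,"ax":0,"ay":0,"az":0,"claw":0.015}
  ]
}}

```text
t: 8.75
tcp_pos: [0.5516, 0.1621, 0.092]
ee_rot: [0.682, 0.732, 0.001, 0.001]
contact_force: [-1.1, -0.2, 6.8]
width: 0.0249
gripper_force: 39.3
```

Call:
{"name": "send_rows", "arguments": {
  "deltas": [
    {"x":0,"y":0,"z":0.01,"ax":0,"ay":0,"az":0,"claw":0.015},
    {"x":0,"y":0,"z":0.03,"ax":0,"ay":0,"az":0,"claw":0.015},
    {"x":0,"y":0,"z":0.06,"ax":0,"ay":0,"az":0,"claw":0.015},
    {"x":0,"y":0,"z":0.09,"ax":0,"ay":0,"az":0,"claw":0.015},
    {"x":0,"y":-0.015,"z":0.115,"ax":0,"ay":0,"az":0,"claw":0.015},
    {"x":0.003,"y":-0.045,"z":0.12,"ax":0,"ay":0,"az":0,"claw":0.015},
    {"x":0.005,"y":-0.085,"z":0.12,"ax":0,"ay":0,"az":0,"claw":0.015},
    {"x":0.006,"y":-0.125,"z":0.12,"ax":0,"ay":0,"az":0,"claw":0.015}
  ]
}}

```text
t: 9.55
tcp_pos: [0.5571, 0.0357, 0.2117]
ee_rot: [0.681, 0.732, 0.001, 0.001]
contact_force: [-0.2, -0.9, -1.3]
width: 0.0252
gripper_force: 39.7
```

Call:
{"name": "send_rows", "arguments": {
  "deltas": [
    {"x":0.001,"y":-0.04,"z":0,"ax":0,"ay":0,"az":0,"claw":0.015},
    {"x":0.003,"y":-0.08,"z":0,"ax":0,"ay":0,"az":0,"claw":0.015},
    {"x":0.005,"y":-0.12,"z":0,"ax":0,"ay":0,"az":0,"claw":0.015},
    {"x":0.008,"y":-0.16,"z":0,"ax":0,"ay":0,"az":0,"claw":0.015},
    {"x":0.01,"y":-0.2,"z":0,"ax":0,"ay":0,"az":0,"claw":0.015},
    {"x":0.012,"y":-0.24,"z":0,"ax":0,"ay":0,"az":0,"claw":0.015},
    {"x":0.014,"y":-0.27,"z":0,"ax":0,"ay":0,"az":0,"claw":0.015},
    {"x":0.014,"y":-0.286,"z":0,"ax":0,"ay":0,"az":0,"claw":0.015}
  ]
}}

```text
t: 10.35
tcp_pos: [0.5702, -0.2536, 0.2106]
ee_rot: [0.684, 0.73, -0.001, 0.001]
contact_force: [0.3, -0.1, -1.9]
width: 0.0249
gripper_force: 39.7
```

Call:
{"name": "send_rows", "arguments": {
  "deltas": [
    {"x":0,"y":0,"z":-0.02,"ax":0,"ay":0,"az":0,"claw":0.015},
    {"x":0,"y":0,"z":-0.035,"ax":0,"ay":0,"az":0,"claw":0.015},
    {"x":0,"y":0,"z":-0.035,"ax":0,"ay":0,"az":0,"claw":0.015},
    {"x":0,"y":0,"z":-0.035,"ax":0,"ay":0,"az":0,"claw":0.015}
  ]
}}

```text
t: 10.75
tcp_pos: [0.5706, -0.2477, 0.1752]
ee_rot: [0.681, 0.732, 0.0, -0.001]
contact_force: [-0.2, -0.1, -0.9]
width: 0.0249
gripper_force: 39.7
```

Run:
```python
from h import *
import pickle
o=ctrl.get_obs();q=o["ee_rot"];print(q,"tool yaw",2*np.degrees(np.arctan2(q[1],q[0])),o["t"],o["tcp_pos"],o["width"],o["contact_force"])
out=[]
for n in("wrist","side","scene"):
    s=snap(n,"p_"+n);pickle.dump(s,open("p_"+n+".pkl","wb"));f=s["frame"]
    w=[.5715,-.249,.06]
    u=fproj(s,w) if n=="wrist" else proj(s,w);print(n,u)
    u=np.clip(np.round(u).astype(int),[50,70],[590,350]);h=(100,75) if n=="wrist" else (50,60)
    c=f[max(u[1]-h[1],0):u[1]+(50 if n!="wrist" else 75),u[0]-h[0]:u[0]+h[0]]; print(u)
    out.append(cv2.resize(c,(260,400) if 0 else (265,int(265*c.shape[0]/c.shape[1])),interpolation=2))
H=max(c.shape[0] for c in out);im=np.zeros((H,795,3),np.uint8)
for i,c in enumerate(out): im[:c.shape[0],265*i:265*i+265]=c
cv2.imwrite("pics/fit.png",im[:,:,::-1])
```

```text
[ 6.80963367e-01  7.32317174e-01  1.12240565e-04 -6.60887764e-04] tool yaw 94.16203625871674 10.75 [ 0.57063884 -0.2477262   0.17515175] 0.02487788840809538 [-0.18066435 -0.09938612 -0.89556275]
wrist [319.64851765 193.70745864]
[320 194]
side [365.52669482 159.23082654]
[366 159]
scene [259.61844964 168.44329431]
[260 168]
```

View pics/fit.png

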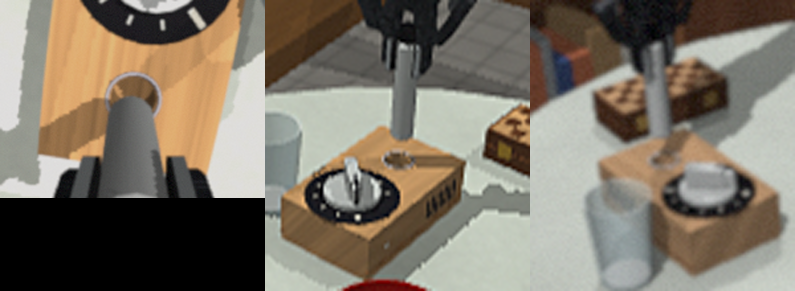

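Refill hangs upright over the well. In the wrist view the ring is centred at about (321,193) and the refill axis sits at column 321, so x is aligned. I'm checking y.

Run:
```python
from h import *
import pickle
s=pickle.load(open("p_wrist.pkl","rb"));f=s["frame"]
# ring rays
for p in((134,72.5),(107,97),(161,97)): print(fonz(s,(220+p[0]/1.325-.4,119+p[1]/1.325-.4),.06)[:2])
# predicted refill foot in the picture: far (+y) edge of bottom circle
for z in(.092,.096): print(z,fproj(s,[.5706,-.2477,z]),fproj(s,[.5706,-.2347,z]))
c=f[160:230,280:362];cv2.imwrite("pics/ring.png",cv2.resize(c,None,fx=7,fy=7,interpolation=2)[:,:,::-1])
```

```text
[ 0.57109631 -0.23083237]
[ 0.55464605 -0.24852021]
[ 0.58997968 -0.24590238]
0.092 [318.49278294 203.6322775 ] [319.72843109 187.35848557]
0.096 [318.45971205 205.27044707] [319.71514356 188.75305251]
```

View pics/ring.png

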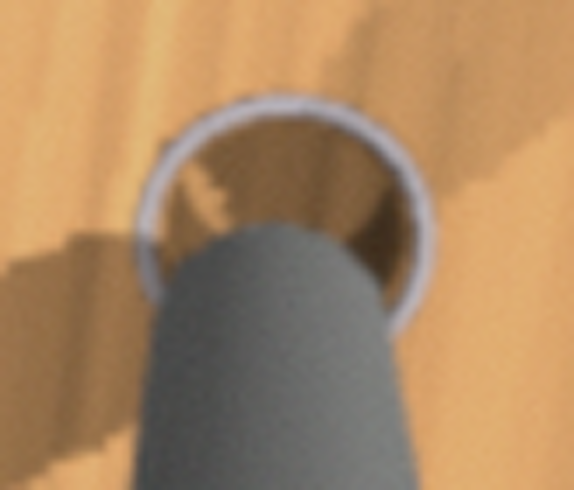

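I've now viewed 11 pictures, one over the limit of 10, so from here I'll work from numbers only. The foot is about 1.5 mm short in x and 1 mm in y. I'll correct that and lower slowly, watching the force.

Call:
{"name": "send_rows", "arguments": {
  "deltas": [
    {"x":0.0012,"y":0.0005,"z":-0.01,"ax":0,"ay":0,"az":0,"claw":0.015},
    {"x":0.0012,"y":0.0005,"z":-0.02,"ax":0,"ay":0,"az":0,"claw":0.015},
    {"x":0.0012,"y":0.0005,"z":-0.027,"ax":0,"ay":0,"az":0,"claw":0.015},
    {"x":0.0012,"y":0.0005,"z":-0.032,"ax":0,"ay":0,"az":0,"claw":0.015},
    {"x":0.0012,"y":0.0005,"z":-0.036,"ax":0,"ay":0,"az":0,"claw":0.015},
    {"x":0.0012,"y":0.0005,"z":-0.04,"ax":0,"ay":0,"az":0,"claw":0.015},
    {"x":0.0012,"y":0.0005,"z":-0.04,"ax":0,"ay":0,"az":0,"claw":0.015}
  ]
}}

```text
t: 11.6
tcp_pos: [0.5716, -0.2488, 0.1347]
ee_rot: [0.682, 0.732, -0.0, -0.0]
contact_force: [-0.2, -0.2, -1.4]
width: 0.0247
gripper_force: 39.7
```

No contact, and the foot is now inside the mouth. I'll keep lowering.

Call:
{"name": "send_rows", "arguments": {
  "deltas": [
    {"x":0,"y":0,"z":-0.006,"ax":0,"ay":0,"az":0,"claw":0.015},
    {"x":0,"y":0,"z":-0.012,"ax":0,"ay":0,"az":0,"claw":0.015},
    {"x":0,"y":0,"z":-0.018,"ax":0,"ay":0,"az":0,"claw":0.015},
    {"x":0,"y":0,"z":-0.023,"ax":0,"ay":0,"az":0,"claw":0.015},
    {"x":0,"y":0,"z":-0.027,"ax":0,"ay":0,"az":0,"claw":0.015},
    {"x":0,"y":0,"z":-0.03,"ax":0,"ay":0,"az":0,"claw":0.015},
    {"x":0,"y":0,"z":-0.031,"ax":0,"ay":0,"az":0,"claw":0.015},
    {"x":0,"y":0,"z":-0.031,"ax":0,"ay":0,"az":0,"claw":0.015}
  ]
}}

```text
t: 12.4
tcp_pos: [0.5719, -0.2488, 0.1042]
ee_rot: [0.682, 0.732, -0.0, -0.0]
contact_force: [0.1, -0.9, -1.1]
width: 0.025
gripper_force: 39.7
```

Call:
{"name": "send_rows", "arguments": {
  "deltas": [
    {"x":0,"y":0,"z":-0.001,"ax":0,"ay":0,"az":0,"claw":0.015},
    {"x":0,"y":0,"z":-0.002,"ax":0,"ay":0,"az":0,"claw":0.015},
    {"x":0,"y":0,"z":-0.002,"ax":0,"ay":0,"az":0,"claw":0.015}
  ]
}}

```text
t: 12.7
tcp_pos: [0.5719, -0.2489, 0.1023]
ee_rot: [0.682, 0.731, -0.0, 0.0]
contact_force: [-0.9, -0.1, -0.6]
width: 0.0247
gripper_force: 39.7
```

Call:
{"name": "send_rows", "arguments": {
  "deltas": [
    {"x":0,"y":0,"z":-0.001,"ax":0,"ay":0,"az":0,"claw":0.015},
    {"x":0,"y":0,"z":-0.002,"ax":0,"ay":0,"az":0,"claw":0.015},
    {"x":0,"y":0,"z":-0.002,"ax":0,"ay":0,"az":0,"claw":0.015},
    {"x":0,"y":0,"z":-0.002,"ax":0,"ay":0,"az":0,"claw":0.015}
  ]
}}

```text
t: 13.1
tcp_pos: [0.5719, -0.2489, 0.1003]
ee_rot: [0.682, 0.732, -0.0, -0.0]
contact_force: [0.3, 0.3, -1.8]
width: 0.0249
gripper_force: 39.7
```

Call:
{"name": "send_rows", "arguments": {
  "deltas": [
    {"x":0,"y":0,"z":-0.0005,"ax":0,"ay":0,"az":0,"claw":0.015},
    {"x":0,"y":0,"z":-0.001,"ax":0,"ay":0,"az":0,"claw":0.015},
    {"x":0,"y":0,"z":-0.001,"ax":0,"ay":0,"az":0,"claw":0.015}
  ]
}}

```text
t: 13.4
tcp_pos: [0.5721, -0.249, 0.1001]
ee_rot: [0.682, 0.731, -0.0, 0.0]
contact_force: [-0.8, 0.9, 4.8]
width: 0.025
gripper_force: 40.6
```

The refill is seated: contact came at TCP z 0.100, just where expected. I'll release and rise.

Call:
{"name": "send_rows", "arguments": {
  "deltas": [
    {"x":0,"y":0,"z":0.001,"ax":0,"ay":0,"az":0,"claw":0.03},
    {"x":0,"y":0,"z":0.001,"ax":0,"ay":0,"az":0,"claw":0.06},
    {"x":0,"y":0,"z":0.001,"ax":0,"ay":0,"az":0,"claw":0.06},
    {"x":0,"y":0,"z":0.001,"ax":0,"ay":0,"az":0,"claw":0.06},
    {"x":0,"y":0,"z":0.03,"ax":0,"ay":0,"az":0,"claw":0.06},
    {"x":0,"y":0,"z":0.06,"ax":0,"ay":0,"az":0,"claw":0.06},
    {"x":0,"y":0,"z":0.09,"ax":0,"ay":0,"az":0,"claw":0.06},
    {"x":0,"y":0,"z":0.11,"ax":0,"ay":0,"az":0,"claw":0.06}
  ]
}}

```text
t: 14.2
tcp_pos: [0.5727, -0.2489, 0.2114]
ee_rot: [0.682, 0.732, 0.001, 0.001]
contact_force: [0.1, -0.2, -0.1]
width: 0.06
gripper_force: 0.0
```

Call:
{"name": "send_rows", "arguments": {
  "deltas": [
    {"x":0.001,"y":0.02,"z":0,"ax":0,"ay":0,"az":8,"claw":0.05},
    {"x":0.003,"y":0.045,"z":0,"ax":0,"ay":0,"az":16,"claw":0.05},
    {"x":0.005,"y":0.07,"z":0,"ax":0,"ay":0,"az":24,"claw":0.05},
    {"x":0.0065,"y":0.09,"z":0,"ax":0,"ay":0,"az":32,"claw":0.05},
    {"x":0.0065,"y":0.09,"z":0,"ax":0,"ay":0,"az":36.5,"claw":0.05},
    {"x":0.0065,"y":0.09,"z":-0.04,"ax":0,"ay":0,"az":36.5,"claw":0.05},
    {"x":0.0065,"y":0.09,"z":-0.07,"ax":0,"ay":0,"az":36.5,"claw":0.05},
    {"x":0.0065,"y":0.09,"z":-0.07,"ax":0,"ay":0,"az":36.5,"claw":0.05}
  ]
}}

```text
t: 15.0
tcp_pos: [0.5749, -0.159, 0.1355]
ee_rot: [0.418, 0.908, -0.001, -0.004]
contact_force: [-0.9, 0.1, -0.2]
width: 0.0497
gripper_force: 0.0
```

Run:
```python
from h import *
import pickle
s=snap("wrist","w6");pickle.dump(s,open("w6.pkl","wb"));f=s["frame"]
o=ctrl.get_obs();q=o["ee_rot"];print("tool yaw",2*np.degrees(np.arctan2(q[1],q[0])),o["t"],o["tcp_pos"],o["qpos"],o["width"])
u=fproj(s,[.5788,-.1592,.0615]);print("axis pred",u)
m=(f.max(axis=2)<60).astype(np.uint8)*255;m[235:]=0;m[:,:int(u[0]-90)]=0;m[:,int(u[0]+90):]=0
c=max(cv2.findContours(m,0,1)[0],key=cv2.contourArea);e=cv2.fitEllipse(cv2.convexHull(c));print("plate",e,fonz(s,e[0],.0615))
fill=np.zeros_like(m);cv2.drawContours(fill,[cv2.convexHull(c)],-1,255,-1)
w=((f.min(axis=2)>120)&(cv2.erode(fill,np.ones((3,3)))>0)).astype(np.uint8)
n,l,st,ce=cv2.connectedComponentsWithStats(w)
for i in range(1,n):
    if 15<st[i,4]: 
        p=fonz(s,ce[i],.062)[:2];d=p-[.5788,-.1592];print(st[i,4],ce[i],p,np.hypot(*d),np.degrees(np.arctan2(d[1],d[0])))
sc=snap("side");g=sc["frame"]
print("refill top pred px",proj(sc,[.5715,-.249,.153]))
k=(g.max(axis=2)<60).astype(np.uint8);n,l,st,ce=cv2.connectedComponentsWithStats(k)
for i in range(1,n):
    if 10<st[i,4]<400 and abs(ce[i]-[366,135]).max()<40: print(st[i],ce[i])
```

```text
tool yaw 130.5391098900128 15.05 [ 0.57680461 -0.15882603  0.1376878 ] [ 0.67041728  0.64565996 -0.68750672  1.9466108   0.58501934  0.76245186
  0.34896838] 0.0497132729532637
axis pred [322.61319901 210.3544277 ]
plate ((323.3333740234375, 205.66680908203125), (129.52745056152344, 137.85562133789062), 88.9756851196289) [ 0.57681042 -0.15607274  0.0615    ]
89 [324. 155.] [ 0.55247097 -0.12709303] 0.04152198285099239 129.35315247087914
26 [352.34615385 165.38461538] [ 0.57269272 -0.119507  ] 0.040160097083593194 98.74709934862587
1824 [300.77467105 206.98190789] [ 0.56471781 -0.16762528] 0.01641016438440478 -149.1081850135371
2081 [345.15377222 206.25420471] [ 0.58925234 -0.14577588] 0.01701347864236332 52.094808542067454
44 [319.95454545 188.61363636] [ 0.56633754 -0.14768313] 0.016969125123766256 137.25819103588012
24 [371.70833333 185.66666667] [ 0.59351192 -0.12131088] 0.04064512714876138 68.77936283695755
22 [377.18181818 212.        ] [ 0.61069368 -0.13341719] 0.04101170980262901 38.95202849087449
refill top pred px [367.85221206 132.55137046]
[331 163  36  21 267] [348.65168539 174.87640449]
[350 165   1  11  11] [350. 170.]
```

The dial is still at the off dot, with the nose and dot both in column 324. I'll descend, check the settled pose, then grip.

Call:
{"name": "send_rows", "arguments": {
  "deltas": [
    {"x":0,"y":0,"z":-0.02,"ax":0,"ay":0,"az":0,"claw":0.05},
    {"x":0,"y":0,"z":-0.04,"ax":0,"ay":0,"az":0,"claw":0.05},
    {"x":0,"y":0,"z":-0.055,"ax":0,"ay":0,"az":0,"claw":0.05},
    {"x":0,"y":0,"z":-0.06,"ax":0,"ay":0,"az":0,"claw":0.05},
    {"x":0,"y":0,"z":-0.06,"ax":0,"ay":0,"az":0,"claw":0.05}
  ],
  "newtons": 30
}}

```text
t: 15.6
tcp_pos: [0.5787, -0.1589, 0.0795]
ee_rot: [0.418, 0.908, 0.0, 0.0]
contact_force: [0.1, -0.2, 0.7]
width: 0.0499
gripper_force: 0.0
```

Call:
{"name": "send_rows", "arguments": {
  "deltas": [
    {"x":0,"y":0,"z":0,"ax":0,"ay":0,"az":0,"claw":0.05}
  ]
}}

```text
t: 15.7
tcp_pos: [0.5792, -0.1588, 0.0802]
ee_rot: [0.418, 0.908, 0.0, 0.001]
contact_force: [-0.8, -0.0, 0.0]
width: 0.0501
gripper_force: 0.0
```

Call:
{"name": "send_rows", "arguments": {
  "deltas": [
    {"x":0,"y":0,"z":-0.005,"ax":0,"ay":0,"az":0,"claw":0.05},
    {"x":0,"y":0,"z":-0.005,"ax":0,"ay":0,"az":0,"claw":0.01},
    {"x":0,"y":0,"z":-0.005,"ax":0,"ay":0,"az":0,"claw":0.01},
    {"x":0,"y":0,"z":-0.005,"ax":0,"ay":0,"az":0,"claw":0.01},
    {"x":0,"y":0,"z":-0.005,"ax":0,"ay":0,"az":0,"claw":0.01},
    {"x":0,"y":0,"z":-0.005,"ax":0,"ay":0,"az":0,"claw":0.01}
  ]
}}

```text
t: 16.3
tcp_pos: [0.5779, -0.1594, 0.0746]
ee_rot: [0.419, 0.908, -0.001, -0.0]
contact_force: [-3.5, -1.8, 5.6]
width: 0.0134
gripper_force: 31.7
```

Run:
```python
from h import *
o=ctrl.get_obs();q=o["ee_rot"];print("tool yaw",2*np.degrees(np.arctan2(q[1],q[0])),o["t"],o["tcp_pos"],o["width"],o["contact_force"],o["wrist_torque"])
```

```text
tool yaw 130.48787361252937 16.3 [ 0.57792704 -0.15937855  0.07456815] 0.013383795934269258 [-3.4683454  -1.77115851  5.63572979] [-0.19551247  0.57846175 -0.08711164]
```

Call:
{"name": "send_rows", "arguments": {
  "deltas": [
    {"x":-0.001,"y":-0.0005,"z":0.001,"ax":0,"ay":0,"az":-8,"claw":0.01},
    {"x":-0.001,"y":-0.0005,"z":0.001,"ax":0,"ay":0,"az":-16,"claw":0.01},
    {"x":-0.001,"y":-0.0005,"z":0.001,"ax":0,"ay":0,"az":-24,"claw":0.01},
    {"x":-0.001,"y":-0.0005,"z":0.001,"ax":0,"ay":0,"az":-32,"claw":0.01},
    {"x":-0.001,"y":-0.0005,"z":0.001,"ax":0,"ay":0,"az":-40,"claw":0.01},
    {"x":-0.001,"y":-0.0005,"z":0.001,"ax":0,"ay":0,"az":-48,"claw":0.01},
    {"x":-0.001,"y":-0.0005,"z":0.001,"ax":0,"ay":0,"az":-56,"claw":0.01},
    {"x":-0.001,"y":-0.0005,"z":0.001,"ax":0,"ay":0,"az":-64,"claw":0.01}
  ]
}}

```text
t: 17.1
tcp_pos: [0.5783, -0.1594, 0.0747]
ee_rot: [0.837, 0.547, 0.001, 0.0]
contact_force: [2.3, -0.2, -4.8]
width: 0.0131
gripper_force: 30.4
```

Call:
{"name": "send_rows", "arguments": {
  "deltas": [
    {"x":0,"y":0,"z":0,"ax":0,"ay":0,"az":-8,"claw":0.01},
    {"x":0,"y":0,"z":0,"ax":0,"ay":0,"az":-16,"claw":0.01},
    {"x":0,"y":0,"z":0,"ax":0,"ay":0,"az":-24,"claw":0.01},
    {"x":0,"y":0,"z":0,"ax":0,"ay":0,"az":-32,"claw":0.01},
    {"x":0,"y":0,"z":0,"ax":0,"ay":0,"az":-40,"claw":0.01},
    {"x":0,"y":0,"z":0,"ax":0,"ay":0,"az":-48,"claw":0.01},
    {"x":0,"y":0,"z":0,"ax":0,"ay":0,"az":-56,"claw":0.01},
    {"x":0,"y":0,"z":0,"ax":0,"ay":0,"az":-64,"claw":0.01}
  ]
}}

```text
t: 17.9
tcp_pos: [0.5785, -0.1598, 0.0746]
ee_rot: [1.0, 0.02, 0.001, 0.0]
contact_force: [2.1, -1.3, -5.7]
width: 0.013
gripper_force: 30.4
```

Call:
{"name": "send_rows", "arguments": {
  "deltas": [
    {"x":0,"y":0,"z":0,"ax":0,"ay":0,"az":-8,"claw":0.01},
    {"x":0,"y":0,"z":0,"ax":0,"ay":0,"az":-16,"claw":0.01},
    {"x":0,"y":0,"z":0,"ax":0,"ay":0,"az":-24,"claw":0.01},
    {"x":0,"y":0,"z":0,"ax":0,"ay":0,"az":-32,"claw":0.01},
    {"x":0,"y":0,"z":0,"ax":0,"ay":0,"az":-40,"claw":0.01},
    {"x":0,"y":0,"z":0,"ax":0,"ay":0,"az":-48,"claw":0.01},
    {"x":0,"y":0,"z":0,"ax":0,"ay":0,"az":-52,"claw":0.01},
    {"x":0,"y":0,"z":0,"ax":0,"ay":0,"az":-52,"claw":0.01}
  ]
}}

```text
t: 18.7
tcp_pos: [0.5783, -0.16, 0.0747]
ee_rot: [0.908, -0.418, 0.001, 0.001]
contact_force: [2.0, -2.0, -6.5]
width: 0.0134
gripper_force: 30.3
```

Run:
```python
from h import *
o=ctrl.get_obs();q=o["ee_rot"];print("tool yaw",2*np.degrees(np.arctan2(q[1],q[0])),o["t"],o["tcp_pos"],o["qpos"],o["width"],o["contact_force"],o["wrist_torque"])
```

```text
tool yaw -49.43400632658269 18.7 [ 0.578288   -0.16002662  0.07466328] [ 0.04293858  0.66048886  0.21452722  2.00424704 -0.27136603  0.50150484
 -1.98123421] 0.01340781060870863 [ 2.03918003 -2.02411081 -6.54393281] [-0.60664595 -0.45599412 -0.03380428]
```

Call:
{"name": "send_rows", "arguments": {
  "deltas": [
    {"x":0,"y":0,"z":0,"ax":0,"ay":0,"az":0,"claw":0.03},
    {"x":0,"y":0,"z":0,"ax":0,"ay":0,"az":0,"claw":0.05},
    {"x":0,"y":0,"z":0,"ax":0,"ay":0,"az":0,"claw":0.05},
    {"x":0,"y":0,"z":0.03,"ax":0,"ay":0,"az":0,"claw":0.05},
    {"x":0,"y":0,"z":0.06,"ax":0,"ay":0,"az":0,"claw":0.05},
    {"x":0,"y":0,"z":0.09,"ax":0,"ay":0,"az":0,"claw":0.05},
    {"x":0,"y":0,"z":0.12,"ax":0,"ay":0,"az":0,"claw":0.05},
    {"x":0,"y":0,"z":0.12,"ax":0,"ay":0,"az":0,"claw":0.05}
  ]
}}

```text
t: 19.5
tcp_pos: [0.5802, -0.1602, 0.1998]
ee_rot: [0.908, -0.418, 0.004, -0.001]
contact_force: [0.7, -0.4, 1.0]
width: 0.0501
gripper_force: 0.0
```

Call:
{"name": "send_rows", "arguments": {
  "deltas": [
    {"x":-0.01,"y":0.01,"z":0.02,"ax":0,"ay":0,"az":0,"claw":0.05},
    {"x":-0.02,"y":0.02,"z":0.04,"ax":0,"ay":0,"az":0,"claw":0.05},
    {"x":-0.02,"y":0.02,"z":0.04,"ax":0,"ay":0,"az":0,"claw":0.05},
    {"x":-0.02,"y":0.02,"z":0.04,"ax":0,"ay":0,"az":0,"claw":0.05},
    {"x":-0.02,"y":0.02,"z":0.04,"ax":0,"ay":0,"az":0,"claw":0.05}
  ]
}}

```text
t: 20.0
tcp_pos: [0.5571, -0.1396, 0.2343]
ee_rot: [0.908, -0.418, -0.001, 0.0]
contact_force: [0.6, 0.7, -0.9]
width: 0.0499
gripper_force: 0.0
```

Run:
```python
from h import *
s=snap("wrist","w7");f=s["frame"]
o=ctrl.get_obs();q=o["ee_rot"];print("tool yaw",2*np.degrees(np.arctan2(q[1],q[0])),o["t"],o["tcp_pos"])
ax=np.array([.5788,-.1592]);Y=lambda d:np.degrees(np.arctan2(d[1],d[0]))
# black nose line: dark pixels whose point at z .0955 lies 8..33 mm from the axis
P=[]
for v in range(60,330):
    for u in range(200,440):
        if f[v,u].max()<70:
            p=fonz(s,(u,v),.0955)[:2]-ax
            if np.hypot(*p)<.031 and abs((Y(p)+49.7+180)%360-180)<25: P.append(p)
P=np.array(P);c=P.mean(0);d=np.linalg.svd(P-c)[2][0];d*=np.sign(d@c);print("line px",len(P),"yaw",Y(d),"centre",c,Y(c))
# white marks on the plate
W=np.zeros(f.shape[:2],np.uint8)
for v in range(60,330):
    for u in range(200,440):
        p=fonz(s,(u,v),.062)[:2]-ax
        W[v,u]=(.036<np.hypot(*p)<.053) and f[v,u].min()>120 and f[v,u].max()-f[v,u].min()<40
n,l,st,ce=cv2.connectedComponentsWithStats(W)
for i in range(1,n):
    if st[i,4]>14: p=fonz(s,ce[i],.062)[:2]-ax;print(st[i,4],ce[i],np.hypot(*p),Y(p))
# refill cap top
m=(f.max(axis=2)<75).astype(np.uint8)*255
u=fproj(s,[.5717,-.2488,.153]);print("refill cap pred",u)
for c in cv2.findContours(m,0,1)[0]:
    a=cv2.contourArea(c)
    if a>200:
        e=cv2.fitEllipse(c)
        if np.hypot(*(np.array(e[0])-u))<40: print("cap",e,fonz(s,e[0],.153))
sc=snap("scene","s9");B=__import__("pickle").load(open("scene.pkl","rb"))
d=np.abs(sc["frame"].astype(int)-B["frame"]).max(axis=2)>60
d=cv2.morphologyEx(d.astype(np.uint8),cv2.MORPH_OPEN,np.ones((3,3)));n,l,st,ce=cv2.connectedComponentsWithStats(d)
for i in range(1,n): print("diff",st[i])
print("cap scene pred",proj(sc,[.5717,-.2488,.145]))
```

```text
tool yaw -49.48807599736827 20.05 [ 0.55708395 -0.13964526  0.23418874]
line px 33 yaw -51.10124029737438 centre [ 0.01445903 -0.01683003] -49.333433455582586
63 [317.22222222 106.77777778] 0.043487776651266574 -49.008859826036236
15 [297.8        115.66666667] 0.03990186955627891 -19.447773100467735
37 [317.05405405 188.56756757] 0.04194284203805944 129.70177580578306
refill cap pred [404.16285784  82.61309068]
cap ((403.10076904296875, 81.85841369628906), (28.650554656982422, 31.418493270874023), 84.93939208984375) [ 0.57265345 -0.24865623  0.153     ]
diff [271   0  35  38 771]
diff [401   0  18   6  82]
diff [443   0  16  25 237]
diff [401   9  25  45 504]
diff [268  35   4  22  76]
diff [473  55   3   8  24]
diff [266  58  24  11 179]
diff [466  64   9  28  98]
diff [267  70  27  18 367]
diff [465  93   3   3   9]
diff [ 298  114   84   52 1223]
diff [278 121   8  10  73]
diff [254 140   8  18 110]
diff [262 158   6   7  37]
diff [258 167   3   3   9]
diff [279 170   5   3  15]
diff [363 196   8   9  66]
diff [367 214   6   9  32]
diff [360 221   9  12  88]
cap scene pred [256.99000932 143.8902732 ]
```

Measured results: the nose line is at about -49 to -51° and the index mark at -49 to -50°. The refill cap is at the well centre at its seated height. The two short bottles, bin, bowl, tumbler and chess box show no change.

```bash
python3 -c "
from station import ctrl
print(ctrl.close_job())"
```

```text
the job is handed in; nothing more can be done
None
```

The job is handed in, done in the order asked: dial turned off, refill seated on the well bottom, then the dial's nose set to the index mark within about 1–2° by measurement, with nothing else seen to move; I viewed 11 pictures against the limit of 10.

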